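# Set the watch winder's programme thumbwheel and start it

### The job

Put the watch winder on the marked programme: with a fingertip, flick the lobed edge of its thumbwheel round click by click, whichever way you like, until it rests in the click where the raised black bar on its face points at the steel index on the deck, and only then press the round start button fully down and let it go. Nothing is to be picked up: do not shove the winder along the shelf or raise its glass lid, and leave everything else standing where it is.

Things in the scene. Friction and masses are not known exactly. Their poses are not given: they have to be found in the camera images.
- winder: watch winder, loose on rubber feet, 2.6 kg: plinth 150 mm deep (x), 320 wide (y), 44 high. Origin: centre of its underside; x points to its back, y to its left, z up; its front is at x = -75 mm. On its left (y 8 to 152 mm) a smoked glass case, top 98 mm above the shelf; on its right the flat black control deck, top 44 mm up, with thumbwheel, steel index and start button
- wheel_axis (a point): centre of the thumbwheel's top face, 42.5 mm above the shelf. Flat aluminium star wheel, axis upright, 14.5 mm thick, sunk in the deck; axis 16 mm behind the plinth's front, so its front edge stands out there, free above and below. Core of radius 22 mm with six round-ended lobes 9 mm wide reaching 37.5 mm from the axis. At rest two lobes stand 30 degrees either side of straight ahead
- bar_end (a point): outer end of the raised black bar on the thumbwheel's top face, 22 mm from the axis and 42.5 mm above the shelf; the bar (21 x 5.5 x 2 mm) runs radially from the middle and points between two lobes
- index_point (a point): point of the steel index, a flat wedge 20 mm long lying on the deck straight behind the wheel and pointing at its axis from 40 mm away, 44 mm above the shelf. When the bar points straight at it, bar_end is 18 mm away (one click off: 35 mm)
- wheel_front (a point): fixed point of the winder in the hollow between the two front lobes: 26 mm straight ahead (winder -x) of the wheel's axis, 35 mm above the shelf, half-way up the wheel. A finger whose wheel-side face passes here (24 to 28 mm ahead of the axis), moving along the winder's y from beyond the near front lobe, catches that lobe and clears the core
- wheel (a joint): turn of the thumbwheel, rad, anticlockwise from above positive, endless; 0 and every full turn = bar at the index. A detent pulls it to the nearest multiple of 1.047; about 3 N on a lobe turns it. Starts 2 to 4 clicks off. Front lobe pushed to winder +y: value falls; to -y: rises. Pushed 5 to 15 degrees past straight ahead it goes over; the next lobe then leans on the finger until it draws back to -x
- start_top (a point): centre of the top of the round steel start button, radius 10 mm, 65 mm above the shelf, 95 mm straight behind the wheel's axis on the deck, in a dark collar of radius 17.5 mm and 11 mm high
- start (a joint): travel of the start button, m: 0 up, 0.005 fully down, about 4 N, springs back
- lid (a joint): hinge of the smoked glass lid of the case, rad, 0 shut
- ring_tray: white ceramic ring tray, a round dish 110 mm across and 18 mm high with a 43 mm cone in its middle; bystander, loose, origin at the centre of its underside
- cufflink_cup: white silicone cufflink cup, 60 mm across, 48 mm high; bystander, loose, origin at the centre of its underside
- cologne: square amber glass cologne bottle with black cap, 36 x 56 x 121 mm; bystander, loose, origin at the centre of its underside
- watch_stand: stainless steel watch stand with a watch on it, foot 90 mm across, 152 mm high; bystander, loose, origin at the centre of its underside
- sunglasses_stand: black plastic sunglasses stand with sunglasses, foot 90 x 110 mm, 162 mm high; bystander, loose, origin at the centre of its underside
- ring_box: brown leather ring box, 52 x 52 x 40 mm; bystander, loose, origin at the centre of its underside
- clothes_brush: clothes brush lying bristles down, 150 x 46 x 32 mm; bystander, loose, origin at the centre of its underside

How it is judged (in metres and radians):
On the way, in this order (a step that is already met when the one before it is completed fails the run):
1. the wheel rests in the click where its bar points at the index, before start is pressed (horizontal distance between bar_end and index_point below 0.0195 m and velocity of joint wheel between -0.2 and 0.2 rad/s and value of joint start below 0.001 m), for 0.3 s.
2. the start button is pressed fully down with the wheel still set (horizontal distance between bar_end and index_point below 0.0195 m and value of joint start above 0.004 m), for 0.05 s.
At the end, for the whole second after the job is handed in: the wheel rests with its bar pointing at the index (bar end within 19.5 mm of the index point, about 14 degrees), start was then pressed at least 4 of its 5 mm and is up again, the lid is shut, and the winder and the bystanders are within 15 mm of where they stood (horizontal distance between bar_end and index_point below 0.0195 m and value of joint start below 0.001 m and value of joint lid below 0.05 rad and distance of each of winder, ring_tray, cufflink_cup, cologne, watch_stand, sunglasses_stand, ring_box, clothes_brush from where it was at the start of the episode below 0.015 m); the robot touches nothing.
It fails at once if start pressed while another programme is set (horizontal distance between bar_end and index_point above 0.022 m and value of joint start above 0.003 m).
It fails at once if the winder shoved along, tipped or lifted (distance of winder from where it was at the start of the episode above 0.015 m or angle between winder's own z axis and vertical above 0.06 rad).
It fails at once if the glass lid raised (value of joint lid above 0.1 rad).
It fails at once if a bystander moved, lifted or tipped (distance of any of ring_tray, cufflink_cup, cologne, watch_stand, sunglasses_stand, ring_box, clothes_brush from where it was at the start of the episode above 0.015 m or angle between any of ring_tray, cufflink_cup, cologne, watch_stand, sunglasses_stand, ring_box, clothes_brush's own z axis and vertical above 0.3 rad).
It also fails if it takes over 48 s, if anything falls off the work surface, if the arm or the gripper's body presses on something with over 40 N, if the wrist force passes 120 N, or if a joint passes its speed limit or range.

### The arm

A 6-joint arm with a two-finger parallel gripper is mounted at the origin on the work surface. World frame = base frame: x ahead of the robot, y to its left, z up, the work surface at z = 0. Lengths are in mm, angles in rad, forces in N, time in s.
With the tool pointing down it reaches from about 400 to 925 mm from the base axis. Payload 12.5 kg.
Tool frame: the origin (TCP) lies at the very end of the fingers, on their centre line; the grasp point (between the pads) lies 19 mm behind it (env.grip_point_offset is the distance from the TCP to the grasp point, in mm); z points along the fingers, y is the direction in which the jaws open and shut (so a half turn about z gives the same grasp; the last joint's range is limited). The gripper opens to 95 mm and grips with 3 to 60 N. Pads are 20 mm wide; open, the fingers measure 119 mm over their backs; the gripper's body (75 mm by 180 mm) begins 59 mm behind the grasp point.
Start: joints at [1.077, 0.491, 1.559, -0, 1.092, -0.106], TCP at [236.332, 578.618, 176.561] pointing down, gripper open.
Joint ranges: [-3.1, 3.1], [-0.84, 2.19], [0.05, 2.79], [-1.13, 4.28], [0.06, 2.93], [-2.69, 2.69]. Speed limits (rad/s): [2.22, 2.22, 2.79, 3.14, 3.14, 3.14].

### API

Orientations are given as [roll, pitch, yaw] about the fixed x, y, z axes, in that order (R = Rz(yaw) Ry(pitch) Rx(roll)).
In Python, from cell import env gives the robot as it stands.
- The arm moves only by the tool drive_tool, never from a script. Its argument "commands" is a list of rows, each an object of numbers: "dx", "dy", "dz": the shift along the world's x, y, z in mm; "yaw": the turn about the world's z in degrees. In form: [{"dx": .., "dy": .., "dz": .., "yaw": ..}, ...]. A call has 1 to 5 rows; each row shifts and turns the commanded pose from where the row before left it; what a row does not reach is not made up. A row lasts 1/12 s, in which the tool goes at most 41.7 mm and 7.16 degrees, less where a joint would pass 70% of its speed; a pose out of reach is approached as far as the arm can. A call with a gripper value outside its range is refused whole. "grip" is the opening, from 0 (shut) to 1 (fully open), set as the call begins (left out, the last holds). The fingers move at their own pace and stop on an object; the grip force is fixed at half the most. Time passes only in rows, so rows that do not move let the fingers close. It gives the time, the measured TCP pose, the force and the opening at its end, in the units of the state.
- env.state(): the state, without advancing time (a new reading comes with each control period).
- env.read_camera(name): name is "scene" or "top" or "wrist"; returns the picture (384x512x3 uint8, red, green, blue); there is no depth.
- env.calibration(name): a dict with "intrinsics" (3x3 intrinsics, pixels), "rvec" (rotation vector, rad) and "tvec" (3), from world to camera coordinates, as OpenCV has them. Camera axes: x right, y down, z forward; pixel columns grow to the right and rows downward; lengths in mm; the calibration is good to about 2 mm. A picture is of the moment at which its call begins: read the wrist's pose just before it. calibration takes no time and is no camera call; for the wrist camera it gives the pose at the moment of the call.
- env.job_done(): hands the job in, once; it reports no verdict.
Trained networks look in the newest picture that a camera, given by its name, has taken for a name from the list of things; names that differ only in an ending like _2 or _b are one class to them, and where a whole thing is asked for, a point or a joint stands for the part that bears it (a point fixed in the world has none). Each returns a list of dicts, best first, with "conf" (0 to 1); they miss things now and then, are a little off and sometimes report something else, mostly with a low value. They report only what shows in the picture. A call takes as long as a camera call.
- env.trace(query, camera): "pixels" (384x512 bool, what is visible of it) and "pixel" ([column, row] in pixels, amid what is visible of it).
- env.place_of(query, camera): "pixel" ([column, row] in pixels: a listed point, or the origin of a listed thing).
The state is a dict: "t": time; "joints": joint angles; "qvel": joint speeds; "tau": joint torques, N m; "eef_pos": TCP position; "tcp_rot": TCP orientation; "ft_force": force on the tool from outside, world axes, zero at the start; "moment": the same for the moment, N m; "opening": opening from 0.0 (shut) to 1.0 (fully open).
Only numpy, scipy, OpenCV 4.12 (cv2) and the standard library are available. Lean on these libraries where they do the work, as an engineer would, in place of code of your own. Each camera call takes 0.05 s, during which the arm holds its last target.

## Working session

There is one attempt and no reset: what is moved stays moved. The work goes in short steps, Python scripts to look and compute and a tool call to move; the robot and the scene stay as the last step left them, time stands still between calls to the robot, and variables do not carry over. Pictures are saved under pics/ and viewed, and the job is handed in when it is done.

Besides the shell and the picture viewer there is one more tool, called after "Emit:" as name(argument=value, ...) on one line, values as JSON. drive_tool: Moves the arm, as the interface text tells. Its arguments: {"type":"object","properties":{"commands":{"type":"array"},"grip":{"type":"number"}},"required":["commands"]}

```bash
mkdir -p pics
cat > h.py <<'E'
import numpy as np, cv2
from cell import env
def cal(n):
    c=env.calibration(n); return np.array(c["intrinsics"],float),np.array(c["rvec"],float).ravel(),np.array(c["tvec"],float).ravel()
def back(n,px,z,c=None):
    K,r,t=c or cal(n); R=cv2.Rodrigues(r)[0]; C=-R.T@t
    d=R.T@np.linalg.inv(K)@np.array([px[0],px[1],1.]); return C+d*(z-C[2])/d[2]
def proj(n,P,c=None):
    K,r,t=c or cal(n); return cv2.projectPoints(np.array(P,float).reshape(-1,3),r,t,K,None)[0].reshape(-1,2)
def save(n,f,s=1.5):
    im=env.read_camera(n); cv2.imwrite(f"pics/{f}.png",cv2.resize(im[:,:,::-1],None,fx=s,fy=s,interpolation=cv2.INTER_CUBIC)); return im
E
python3 - <<'E'
from h import *
print(env.state()["t"])
for n in ["scene","top","wrist"]:
    save(n,n+"0")
    zs=dict(wheel_axis=42.5,bar_end=42.5,index_point=44,wheel_front=35,start_top=65,winder=0)
    for q,z in zs.items():
        for r in env.place_of(q,n)[:2]:
            print(n,q,round(r["conf"],2),np.round(r["pixel"],1),np.round(back(n,r["pixel"],z),1))
print(env.state())
E
```

```text
0.0
scene wheel_axis 0.59 [235.2 200.4] [528.9  87.7  42.5]
scene bar_end 0.78 [226.3 197.4] [499.8  81.7  42.5]
scene index_point 0.79 [245.4 204.9] [564.3  90.6  44. ]
scene index_point 0.68 [244. 159.] [466. 234.  44.]
scene wheel_front 0.84 [228.5 198.9] [505.8  84.5  35. ]
scene start_top 0.54 [255.5 213.5] [611.7  72.   65. ]
scene winder 0.85 [265.7 199.6] [594.5 163.8   0. ]
top wheel_axis 0.49 [248.6 211.1] [534.3  87.9  42.5]
top bar_end 0.67 [246.3 217.1] [515.   95.1  42.5]
top bar_end 0.67 [197.  238.4] [447.1 249.1  42.5]
top index_point 0.91 [250.2 200. ] [570.   83.1  44. ]
top index_point 0.43 [195.4 237.3] [450.4 254.   44. ]
top wheel_front 0.61 [248.5 223.9] [494.3  88.1  35. ]
top start_top 0.55 [252.6 179.7] [631.6  75.5  65. ]
top winder 0.58 [224.5 193. ] [601.8 169.7   0. ]
top winder 0.54 [336.3 220.1] [ 512.2 -198.9    0. ]
{'t': 1.05, 'joints': array([ 1.07739538e+00,  4.90879027e-01,  1.55887490e+00,  1.69823245e-05,
        1.09171847e+00, -1.05589900e-01]), 'qvel': array([ 1.45475492e-04, -1.56865518e-03, -1.26453330e-03,  9.80954424e-04,
        8.72118744e-04, -9.93256144e-05]), 'tau': array([-1.47570840e-04, -6.12484646e+01, -2.58429444e+01,  6.92864042e-02,
        4.45666735e-02, -3.27367547e-05]), 'eef_pos': array([236.33468597, 578.62586571, 176.58263594]), 'tcp_rot': array([ 3.14147147e+00, -2.31279502e-06,  2.75377378e+00]), 'ft_force': array([0.21581572, 0.29162966, 0.42284082]), 'moment': array([-0.01160022, -0.00868546, -0.02713921]), 'opening': 1.0010138775938882}
```

View pics/scene0.png

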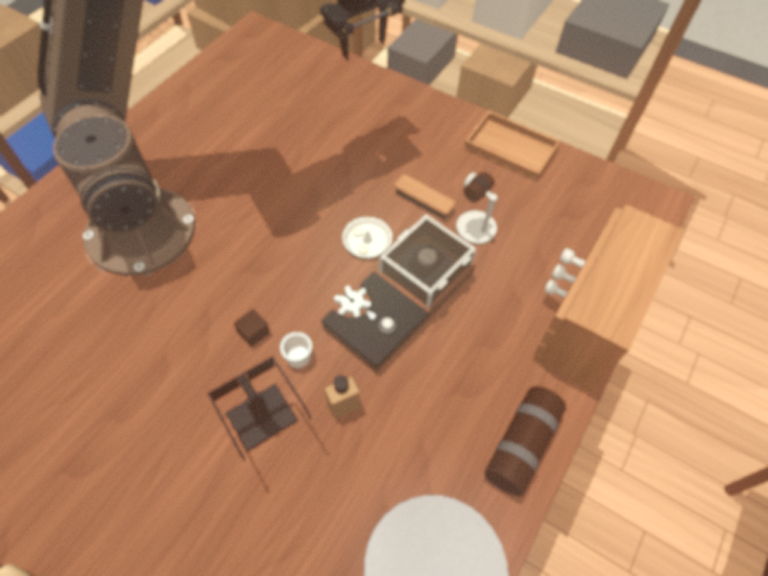

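View pics/top0.png

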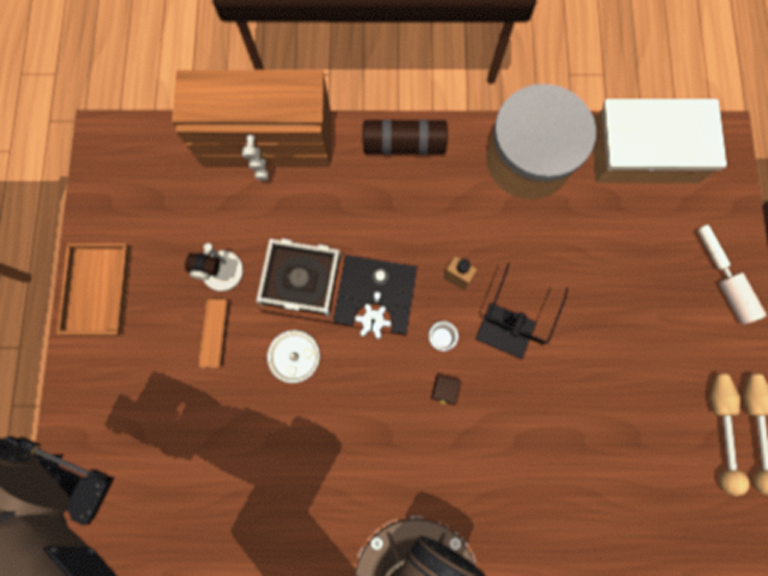

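Run:
```python
from h import *
for n in ["top","scene"]:
    env.read_camera(n)
    for q,z in dict(ring_tray=0,cufflink_cup=0,cologne=0,watch_stand=0,sunglasses_stand=0,ring_box=0,clothes_brush=0).items():
        if n=="scene" and q in("ring_box","clothes_brush","sunglasses_stand","watch_stand"): continue
        for r in env.place_of(q,n)[:1]:
            print(n,q,round(r["conf"],2),np.round(r["pixel"],1),np.round(back(n,r["pixel"],z),1))
K,r,t=cal("wrist");R=cv2.Rodrigues(r)[0]; print("wristcam",-R.T@t,R[2],env.state()["eef_pos"])
print(cal("wrist")[0])
```

```text
top ring_tray 0.96 [195.3 238. ] [452.1 261.5   0. ]
top cufflink_cup 0.52 [295.  224.3] [497.9 -63.2   0. ]
top cologne 0.53 [303.5 186.9] [623.5 -93.6   0. ]
top watch_stand 0.87 [149.9 180.5] [643.7 420.5   0. ]
top sunglasses_stand 0.56 [337.8 219.5] [ 514.2 -203.8    0. ]
top clothes_brush 0.66 [144.2 221.1] [506.8 431.    0. ]
scene ring_tray 0.89 [244.9 158.7] [449.9 264.3   0. ]
scene cufflink_cup 0.71 [317.2 154.3] [648.8 415.7   0. ]
scene cologne 0.73 [230.2 268.6] [629.4 -90.8   0. ]
wristcam [168.8459256  606.59162331 385.93527592] [ 0.24286632 -0.09905309 -0.96498934] [236.32698438 578.61477716 176.5433593 ]
[[265.8593822    0.         259.29414637]
 [  0.         265.8593822  190.49624438]
 [  0.           0.           1.        ]]
```

View pics/wrist0.png

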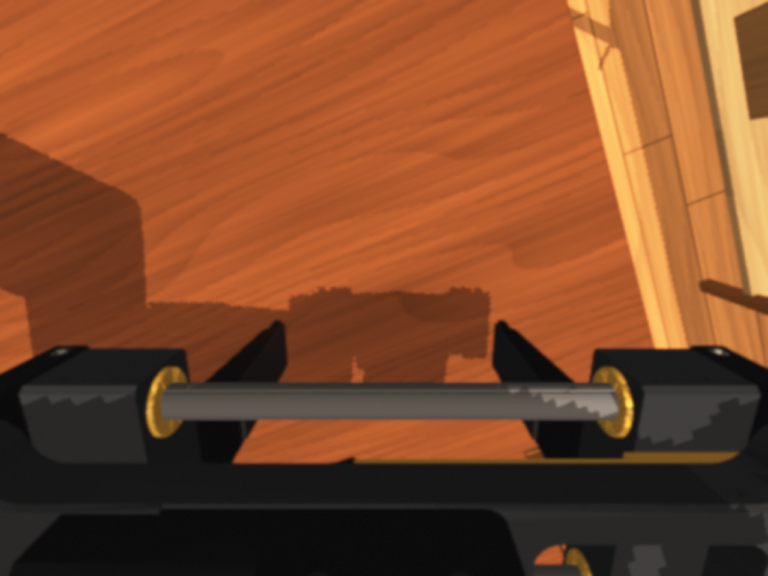

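Emit:
drive_tool(commands=[{"dx": 24, "dy": -31, "dz": 4, "yaw": 5}, {"dx": 24, "dy": -31, "dz": 4, "yaw": 5}, {"dx": 24, "dy": -31, "dz": 4, "yaw": 5}, {"dx": 24, "dy": -31, "dz": 4}, {"dx": 24, "dy": -31, "dz": 4}], grip=0)

```text
invalid input
```

Emit:
drive_tool(commands=[{"dx": 24, "dy": -31}, {"dx": 24, "dy": -31}, {"dx": 24, "dy": -31}, {"dx": 24, "dy": -31}, {"dx": 24, "dy": -31}])

```text
invalid input
```

Emit:
drive_tool(commands=[{"dx": 24, "dy": -31}, {"dx": 24, "dy": -31}, {"dx": 24, "dy": -31}, {"dx": 24, "dy": -31}, {"dx": 24, "dy": -31}])

```text
invalid input
```

Emit:
drive_tool(commands=[{"dx": 24, "dy": -31, "dz": 4, "yaw": 5}, {"dx": 24, "dy": -31, "dz": 4, "yaw": 5}, {"dx": 24, "dy": -31, "dz": 4, "yaw": 5}, {"dx": 24, "dy": -31, "dz": 4, "yaw": 0}, {"dx": 24, "dy": -31, "dz": 4, "yaw": 0}], grip=0.0)

```text
t: 2.07
eef_pos: [357.1, 422.1, 196.8]
tcp_rot: [3.141, 0.0, 3.017]
ft_force: [0.5, 1.1, -0.2]
opening: 0.71
```

Emit:
drive_tool(commands=[{"dx": 24, "dy": -31, "dz": 0, "yaw": 0}, {"dx": 24, "dy": -31, "dz": 0, "yaw": 0}, {"dx": 24, "dy": -31, "dz": 0, "yaw": 0}, {"dx": 24, "dy": -31, "dz": 0, "yaw": 0}, {"dx": 24, "dy": -31, "dz": 0, "yaw": 0}])

```text
t: 2.48
eef_pos: [477.3, 266.9, 196.8]
tcp_rot: [3.141, 0.0, 3.016]
ft_force: [0.7, 1.6, -0.6]
opening: 0.353
```

Emit:
drive_tool(commands=[{"dx": 24, "dy": -31, "dz": 0, "yaw": 0}, {"dx": 24, "dy": -31, "dz": 0, "yaw": 0}, {"dx": 24, "dy": -31, "dz": 0, "yaw": 0}, {"dx": 24, "dy": -31, "dz": 0, "yaw": 0}, {"dx": 24, "dy": -31, "dz": 0, "yaw": 0}])

```text
t: 2.9
eef_pos: [597.3, 111.8, 196.7]
tcp_rot: [3.141, 0.0, 3.015]
ft_force: [0.1, 0.2, 0.2]
opening: 0.024
```

Emit:
drive_tool(commands=[{"dx": 10, "dy": -20, "dz": 0, "yaw": 0}, {"dx": 10, "dy": -15, "dz": 0, "yaw": 0}, {"dx": 0, "dy": 0, "dz": 0, "yaw": 0}])

```text
t: 3.15
eef_pos: [617.7, 76.1, 196.2]
tcp_rot: [-3.141, 0.0, 3.013]
ft_force: [0.1, 0.3, -0.3]
opening: 0.006
```

Run:
```python
from h import *
n="wrist"; s=env.state(); print(s["t"],s["eef_pos"],s["opening"]); c=cal(n); save(n,"w1")
for q,z in dict(wheel_axis=42.5,bar_end=42.5,index_point=44,wheel_front=35,start_top=65,winder=0).items():
    for r in env.place_of(q,n)[:2]:
        print(n,q,round(r["conf"],2),np.round(r["pixel"],1),np.round(back(n,r["pixel"],z,c),1))
```

```text
3.15 [617.70601368  76.05522708 196.23614458] 0.006201268802582575
wrist wheel_axis 0.63 [262.2 104.9] [529.3  91.5  42.5]
wrist wheel_axis 0.47 [258.8 177.7] [624.8  74.6  42.5]
wrist bar_end 0.84 [259.3  86.8] [506.9  90.6  42.5]
wrist bar_end 0.55 [131.5   8.5] [400.6 -49.5  42.5]
wrist index_point 0.75 [256.6 136.3] [568.  79.  44.]
wrist index_point 0.27 [154.9  96.4] [501.3 -44.1  44. ]
wrist wheel_front 0.92 [262.1  84.9] [504.3  94.6  35. ]
wrist wheel_front 0.37 [378.6  33.1] [463.  245.9  35. ]
wrist winder 0.68 [317.7 145.8] [596.6 168.    0. ]
```

View pics/w1.png

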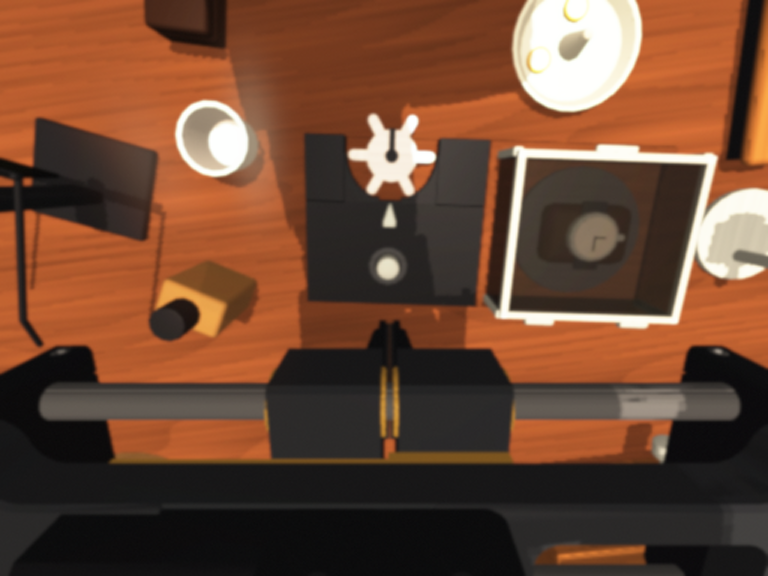

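Run:
```python
from h import *
c=cal("wrist")
for p,z in [((260.7,103.3),43),((259.5,135.5),44),((258.2,178),65),((210,103),42.5),((204,90),44),((327,95),44),((204.5,199),44),((318,203.5),44)]:
    print(p,back("wrist",p,z,c).round(1))
```

```text
(260.7, 103.3) [525.2  93.2  43. ]
(259.5, 135.5) [565.7  86.6  44. ]
(258.2, 178) [618.5  78.2  65. ]
(210, 103) [516.6  27.8  42.5]
(204, 90) [500.2  23.1  44. ]
(327, 95) [525.7 179.   44. ]
(204.5, 199) [644.   -2.1  44. ]
(318, 203.5) [670.8 157.8  44. ]
```

Emit:
drive_tool(commands=[{"dx": -33, "dy": -6, "dz": 0, "yaw": -2}, {"dx": -33, "dy": -6, "dz": 0, "yaw": 0}, {"dx": -33, "dy": -6, "dz": 0, "yaw": 0}, {"dx": -34, "dy": -6, "dz": -20, "yaw": 0}, {"dx": 0, "dy": 0, "dz": -30, "yaw": 0}])

```text
t: 3.92
eef_pos: [479.3, 54.9, 148.5]
tcp_rot: [3.141, 0.003, 2.982]
ft_force: [2.4, -0.7, -0.4]
opening: 0.006
```

Emit:
drive_tool(commands=[{"dx": 0, "dy": 0, "dz": -38, "yaw": 0}, {"dx": 0, "dy": 0, "dz": -37, "yaw": 0}, {"dx": 0, "dy": 0, "dz": -30, "yaw": 0}, {"dx": 0, "dy": 0, "dz": -8, "yaw": 0}, {"dx": 0, "dy": 0, "dz": 0, "yaw": 0}])

```text
t: 4.33
eef_pos: [482.3, 55.1, 32.3]
tcp_rot: [-3.141, -0.004, 2.981]
ft_force: [-0.5, -0.3, -0.2]
opening: 0.004
```

Run:
```python
from h import *
s=env.state(); print(s["t"],s["eef_pos"],s["tcp_rot"]); 
im=save("wrist","w2"); t=env.read_camera("top"); cv2.imwrite("pics/t2.png",cv2.resize(t[150:260,180:320,::-1],None,fx=5,fy=5,interpolation=cv2.INTER_CUBIC))
```

```text
4.3333 [482.27557735  55.05167204  32.26469029] [-3.14120097 -0.00362796  2.98140735]
```

View pics/w2.png

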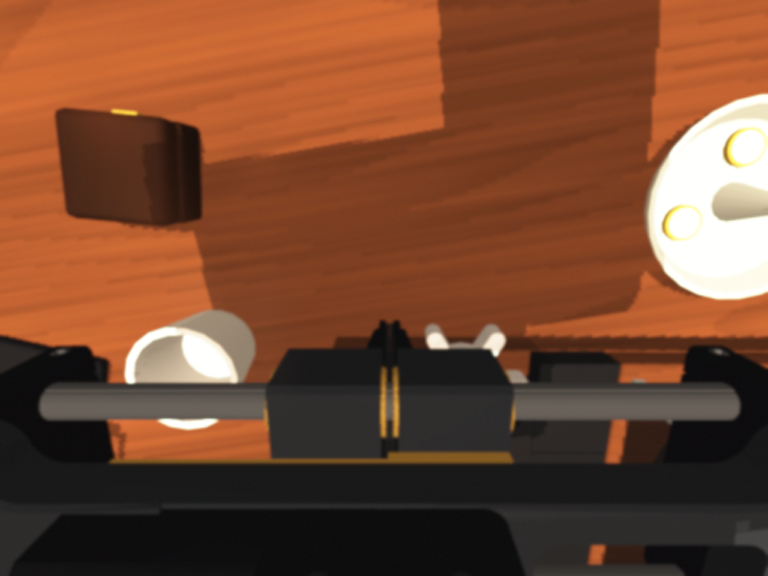

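View pics/t2.png

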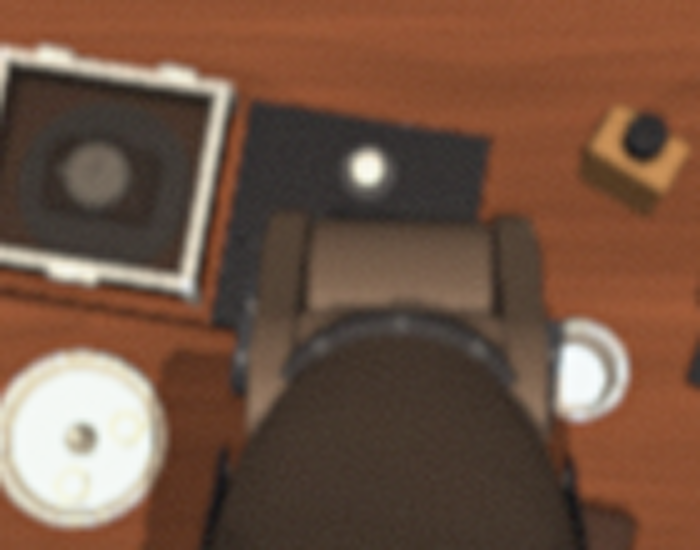

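Run:
```python
from h import *
n="wrist";c=cal(n);s=env.state();p=s["eef_pos"]
for q in [(288,219),(330.5,219)]: print(back(n,q,42.5,c).round(1))
a=s["tcp_rot"][2];tx=np.array([np.cos(a),np.sin(a),0]);ty=np.array([np.sin(a),-np.cos(a),0])
for d in (-10,0,10):
  for e in (-12,12): print(d,e,(proj(n,p+tx*d+ty*e,c)*1.5).round(0))
```

```text
[493.3  77.2  42.5]
[498.8 111.1  42.5]
-10 -12 [[367. 331.]]
-10 12 [[410. 331.]]
0 -12 [[367. 314.]]
0 12 [[410. 314.]]
10 -12 [[367. 296.]]
10 12 [[410. 296.]]
```

Run:
```python
import cv2
im=cv2.imread("pics/w2.png")[270:400,320:560]; cv2.imwrite("pics/w2c.png",cv2.resize(im,None,fx=3.3,fy=3.3))
```

```text
(no output)
```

View pics/w2c.png

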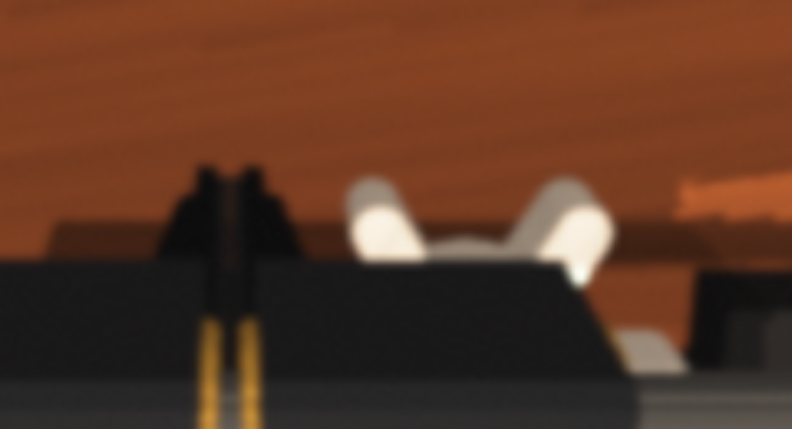

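Run:
```python
from h import *
im=env.read_camera("scene"); cv2.imwrite("pics/s2.png",cv2.resize(im[150:260,180:320,::-1],None,fx=5,fy=5,interpolation=cv2.INTER_CUBIC))
```

```text
(no output)
```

View pics/s2.png

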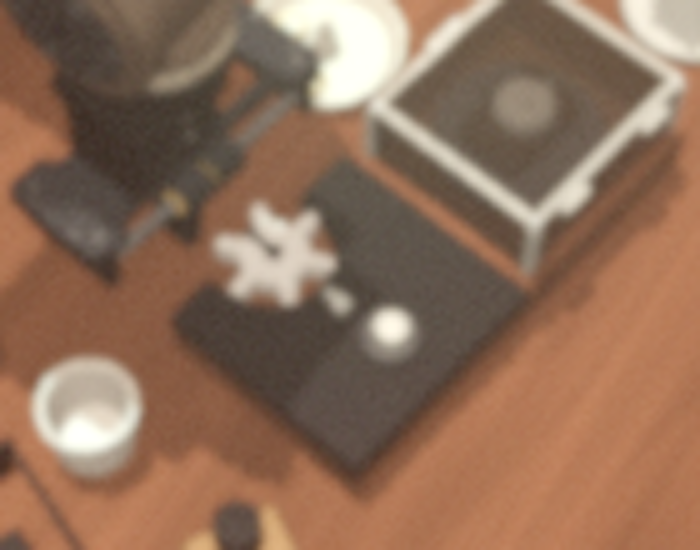

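Run:
```python
from h import *
n="scene";c=cal(n)
for q,z in [((218,198),32),((225,198.3),42.5),((234.4,201),42.5),((246,207),44),((258.2,215.5),65)]: print(q,back(n,q,z,c).round(1))
p=env.state()["eef_pos"]
print((proj(n,p,c)-[180,150])*5)
```

```text
(218, 198) [475.4  70.8  32. ]
(225, 198.3) [498.3  76.8  42.5]
(234.4, 201) [528.   84.6  42.5]
(246, 207) [569.9  85.4  44. ]
(258.2, 215.5) [622.   70.7  65. ]
[[186.56967907 262.65558715]]
```

Emit:
drive_tool(commands=[{"dx": 1, "dy": 7, "dz": 0, "yaw": 0}, {"dx": 1, "dy": 6, "dz": 0, "yaw": 0}, {"dx": 0, "dy": 0, "dz": 0, "yaw": 0}])

```text
t: 4.73
eef_pos: [486.0, 68.7, 34.6]
tcp_rot: [3.141, 0.002, 2.981]
ft_force: [0.3, 0.2, 0.2]
opening: 0.003
```

Emit:
drive_tool(commands=[{"dx": 1, "dy": 5, "dz": 0, "yaw": 0}, {"dx": 0, "dy": 0, "dz": 0, "yaw": 0}])

```text
t: 4.9
eef_pos: [486.6, 73.4, 33.9]
tcp_rot: [3.141, 0.001, 2.981]
ft_force: [0.1, 0.3, -0.5]
opening: 0.007
```

Run:
```python
from h import *
s=env.state();print(s["t"],s["eef_pos"],s["ft_force"])
im=env.read_camera("wrist"); cv2.imwrite("pics/w3.png",cv2.resize(im[180:270,210:380,::-1],None,fx=4.5,fy=4.5,interpolation=cv2.INTER_CUBIC))
```

```text
4.9 [486.63508488  73.36068989  33.92484174] [ 0.14312383  0.34523094 -0.54546982]
```

View pics/w3.png

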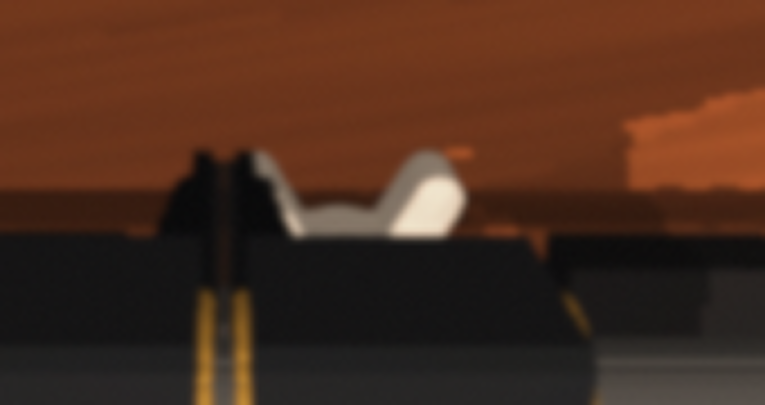

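Emit:
drive_tool(commands=[{"dx": -2, "dy": -14, "dz": -1, "yaw": 0}, {"dx": 6, "dy": -1, "dz": -1, "yaw": 0}, {"dx": 0, "dy": 0, "dz": 0, "yaw": 0}])

```text
t: 5.2
eef_pos: [491.4, 57.2, 31.6]
tcp_rot: [3.141, 0.001, 2.979]
ft_force: [0.3, 0.2, -0.4]
opening: 0.005
```

Emit:
drive_tool(commands=[{"dx": 1, "dy": 5, "dz": 0, "yaw": 0}, {"dx": 1, "dy": 5, "dz": 0, "yaw": 0}, {"dx": 0, "dy": 0, "dz": 0, "yaw": 0}])

```text
t: 5.45
eef_pos: [492.5, 68.7, 31.5]
tcp_rot: [3.141, 0.0, 2.981]
ft_force: [0.4, -0.1, -0.4]
opening: 0.005
```

Emit:
drive_tool(commands=[{"dx": 0, "dy": 5, "dz": 0, "yaw": 0}, {"dx": 0, "dy": 0, "dz": 0, "yaw": 0}])

```text
t: 5.62
eef_pos: [492.2, 73.5, 31.6]
tcp_rot: [3.141, -0.0, 2.981]
ft_force: [-0.3, 0.7, -0.7]
opening: 0.006
```

```bash
cat >> h.py <<'E'
def wc(f):
    s=env.state();print(s["t"],s["eef_pos"].round(1),s["ft_force"].round(2))
    im=env.read_camera("wrist"); cv2.imwrite(f"pics/{f}.png",cv2.resize(im[180:270,210:380,::-1],None,fx=4.5,fy=4.5,interpolation=cv2.INTER_CUBIC))
E
python3 -c "
from h import *
wc('w4')"
```

```text
5.6167 [492.2  73.5  31.6] [-0.31  0.73 -0.67]
```

View pics/w4.png

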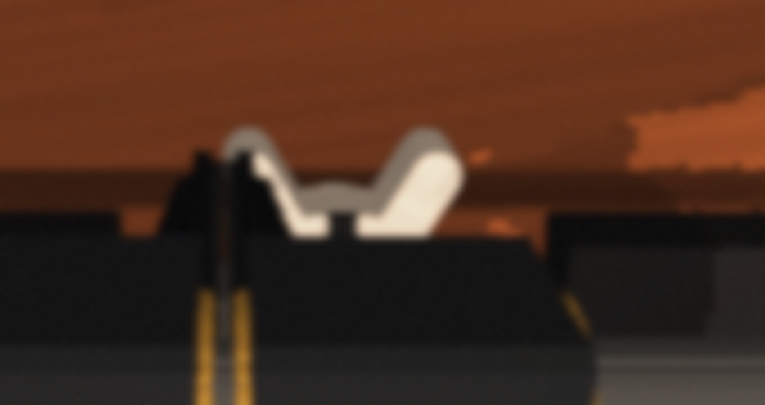

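Run:
```python
from h import *
s=env.state();p=s["eef_pos"];print(s["t"])
for n in("scene","wrist"):
  c=cal(n);im=env.read_camera(n)
  a=s["tcp_rot"][2];tx=np.array([np.cos(a),np.sin(a),0])
  big=cv2.resize(im[:,:,::-1],None,fx=6,fy=6,interpolation=cv2.INTER_CUBIC)
  for k,col in [(0,(0,0,255)),(10,(0,128,255)),(20,(0,255,255)),(30,(0,255,0)),(40,(255,255,0)),(60,(255,0,255))]:
    q=proj(n,p+[0,0,k],c)[0]; cv2.circle(big,(int(q[0]*6+3),int(q[1]*6+3)),4,col,-1); print(n,k,q.round(1))
  q=proj(n,p,c)[0]*6
  x0=int(max(q[0]-350,0));y0=int(max(q[1]-280,0))
  cv2.imwrite(f"pics/z_{n}.png",big[y0:y0+560,x0:x0+700])
```

```text
5.6667
scene 0 [222.9 200. ]
scene 10 [222.7 198.4]
scene 20 [222.6 196.7]
scene 30 [222.4 195. ]
scene 40 [222.2 193.3]
scene 60 [221.9 189.7]
wrist 0 [259.3 209.1]
wrist 10 [259.3 213.2]
wrist 20 [259.3 217.8]
wrist 30 [259.3 222.8]
wrist 40 [259.3 228.3]
wrist 60 [259.3 241.3]
```

View pics/z_scene.png

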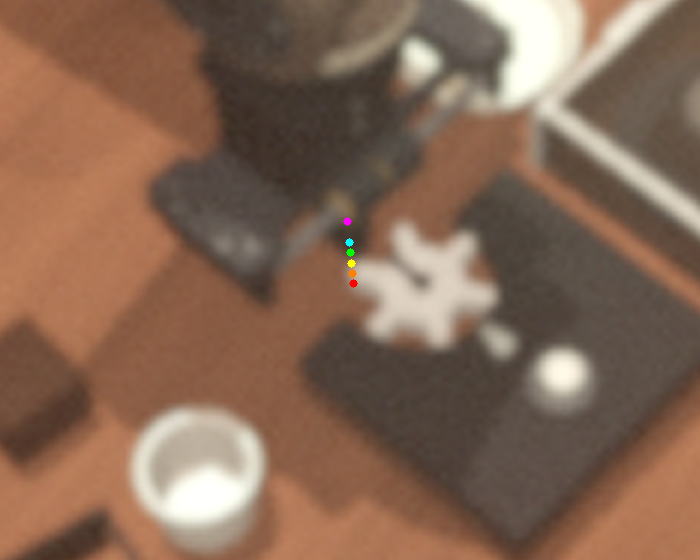

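View pics/z_wrist.png

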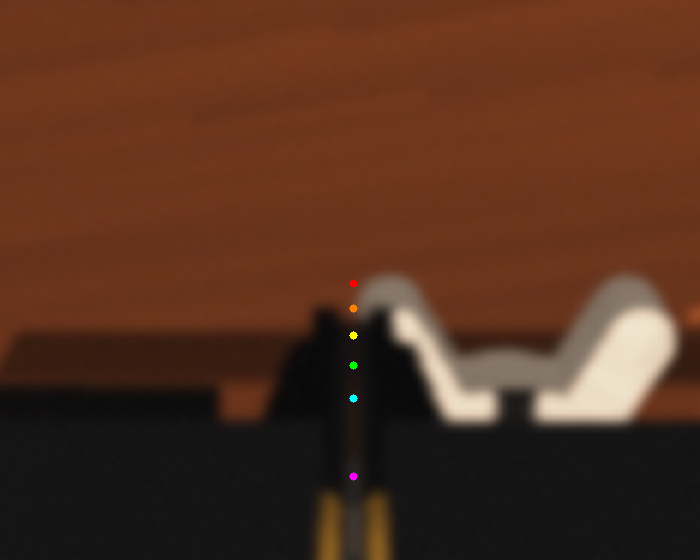

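Emit:
drive_tool(commands=[{"dx": -3, "dy": -18, "dz": 0, "yaw": 0}, {"dx": 0, "dy": 0, "dz": -12, "yaw": 0}, {"dx": 0, "dy": 0, "dz": -6, "yaw": 0}, {"dx": 0, "dy": 0, "dz": 0, "yaw": 0}])

```text
t: 6.1
eef_pos: [488.8, 54.5, 12.6]
tcp_rot: [-3.141, -0.002, 2.98]
ft_force: [-0.3, -0.2, -0.2]
opening: 0.004
```

```bash
python3 -c "
from h import *
wc('w5')
im=env.read_camera('scene'); cv2.imwrite('pics/s5.png',cv2.resize(im[160:230,190:280,::-1],None,fx=8,fy=8,interpolation=cv2.INTER_CUBIC))
"
```

```text
6.1 [488.8  54.5  12.6] [-0.25 -0.19 -0.25]
```

View pics/w5.png

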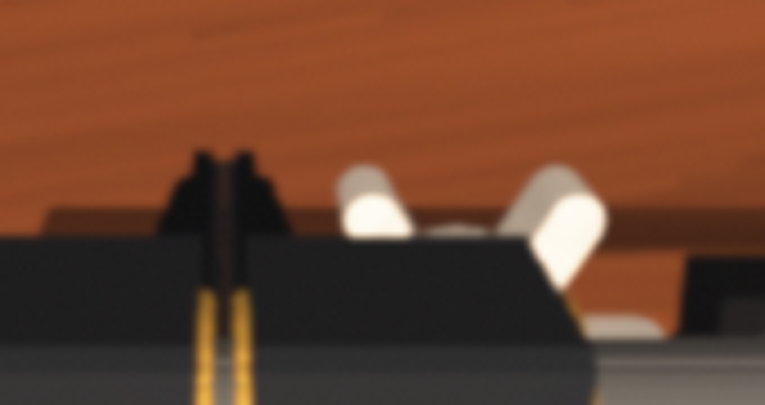

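View pics/s5.png

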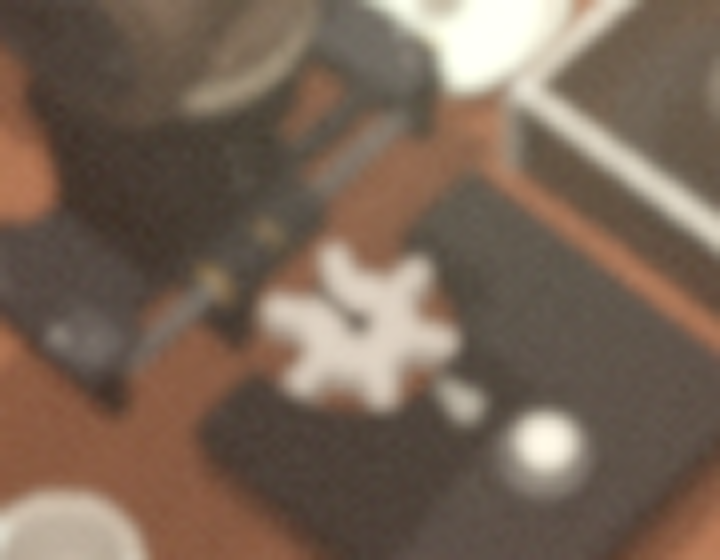

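```bash
python3 -c "
from h import *
p=env.state()['eef_pos']
for k in range(0,50,10): print(k,((proj('scene',p+[0,0,k])[0]-[190,160])*8).round(0))
"
```

```text
0 [232. 374.]
10 [231. 362.]
20 [229. 349.]
30 [228. 335.]
40 [226. 322.]
```

Emit:
drive_tool(commands=[{"dx": 0, "dy": 0, "dz": -5, "yaw": 0}, {"dx": 0, "dy": 0, "dz": 0, "yaw": 0}])

```text
t: 6.37
eef_pos: [489.3, 54.8, 8.2]
tcp_rot: [3.142, -0.0, 2.981]
ft_force: [-0.1, 0.6, -0.2]
opening: 0.005
```

```bash
python3 -c "
from h import *
s=env.state();p=s['eef_pos'];print(p,s['ft_force'])
a=s['tcp_rot'][2];tx=np.array([np.cos(a),np.sin(a),0])
for d in (-10,0,10):
  print(d,[(((proj('wrist',p+tx*d+[0,0,k])[0]-[210,180])*4.5).round(0)[1]) for k in (0,10,20,25,30,35,40)])
b=np.array([.988,-.156,0]);l=np.array([.156,.988,0])
for ax in [(527,91.5),(531,90)]:
  A=np.array([*ax,0]); e=A-p; print(e@b,e@l)
"
```

```text
[489.27050426  54.80839712   8.1980165 ] [-0.09825033  0.56965823 -0.23372781]
-10 [np.float64(182.0), np.float64(202.0), np.float64(225.0), np.float64(237.0), np.float64(250.0), np.float64(263.0), np.float64(278.0)]
0 [np.float64(131.0), np.float64(150.0), np.float64(170.0), np.float64(181.0), np.float64(193.0), np.float64(205.0), np.float64(218.0)]
10 [np.float64(79.0), np.float64(96.0), np.float64(114.0), np.float64(124.0), np.float64(134.0), np.float64(145.0), np.float64(156.0)]
31.552851744213303 42.13710498138212
35.7388517442133 41.27910498138212
```

Emit:
drive_tool(commands=[{"dx": 1, "dy": 6, "dz": 0, "yaw": 0}, {"dx": 1, "dy": 6, "dz": 0, "yaw": 0}, {"dx": 0, "dy": 0, "dz": 0, "yaw": 0}])

```text
t: 6.62
eef_pos: [491.6, 67.7, 8.7]
tcp_rot: [3.141, 0.0, 2.981]
ft_force: [-0.3, 0.1, 0.4]
opening: 0.003
```

Emit:
drive_tool(commands=[{"dx": 1, "dy": 5, "dz": 0, "yaw": 0}, {"dx": 0, "dy": 0, "dz": 0, "yaw": 0}])

```text
t: 6.78
eef_pos: [492.5, 72.4, 8.7]
tcp_rot: [3.141, 0.0, 2.981]
ft_force: [0.2, 0.5, -0.6]
opening: 0.004
```

```bash
python3 -c "
from h import *
wc('w6')"
```

```text
6.7833 [492.5  72.4   8.7] [ 0.16  0.52 -0.62]
```

View pics/w6.png

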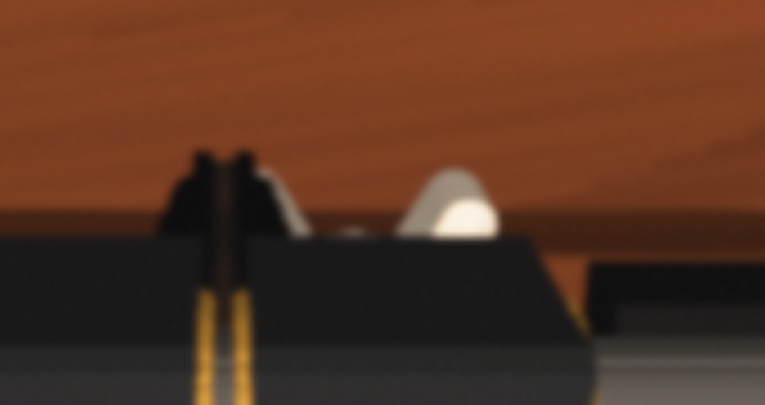

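Emit:
drive_tool(commands=[{"dx": -4, "dy": -17, "dz": 0, "yaw": 0}, {"dx": 0, "dy": 0, "dz": -3, "yaw": 0}, {"dx": 0, "dy": 0, "dz": -3, "yaw": 0}, {"dx": 0, "dy": 0, "dz": 0, "yaw": 0}])

```text
t: 7.17
eef_pos: [488.2, 54.7, 2.1]
tcp_rot: [3.142, -0.001, 2.98]
ft_force: [-0.9, -0.0, -0.4]
opening: 0.005
```

Emit:
drive_tool(commands=[{"dx": 0, "dy": 0, "dz": -2, "yaw": 0}, {"dx": 0, "dy": 0, "dz": 0, "yaw": 0}])

```text
t: 7.33
eef_pos: [488.3, 54.9, 0.2]
tcp_rot: [3.142, -0.0, 2.981]
ft_force: [0.2, 0.3, 0.5]
opening: 0.007
```

```bash
python3 -c "
from h import *
wc('w7')
im=env.read_camera('scene'); cv2.imwrite('pics/s7.png',cv2.resize(im[160:230,190:280,::-1],None,fx=8,fy=8,interpolation=cv2.INTER_CUBIC))
"
```

```text
7.3333 [4.883e+02 5.490e+01 2.000e-01] [0.23 0.31 0.52]
```

View pics/w7.png

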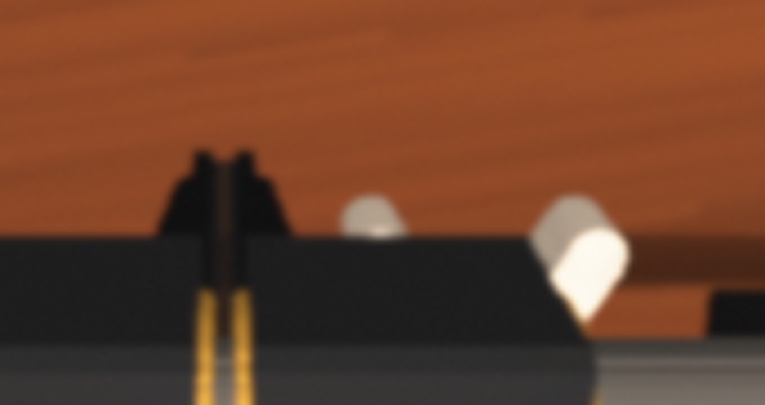

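View pics/s7.png

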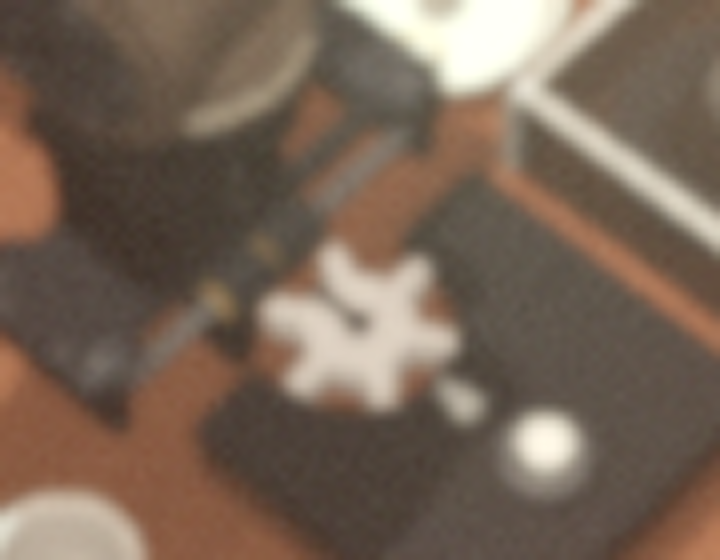

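Emit:
drive_tool(commands=[{"dx": -1, "dy": 6, "dz": -2, "yaw": 0}, {"dx": 1, "dy": 6, "dz": 0, "yaw": 0}, {"dx": 0, "dy": 0, "dz": 0, "yaw": 0}])

```text
t: 7.68
eef_pos: [488.4, 67.7, -1.5]
tcp_rot: [3.141, -0.0, 2.981]
ft_force: [0.8, 0.6, 0.3]
opening: 0.002
```

Emit:
drive_tool(commands=[{"dx": 1, "dy": 5, "dz": 0, "yaw": 0}, {"dx": 0, "dy": 0, "dz": 0, "yaw": 0}])

```text
t: 7.85
eef_pos: [488.8, 72.1, -1.5]
tcp_rot: [-3.141, -0.001, 2.981]
ft_force: [-3.0, -3.2, 0.2]
opening: 0.005
```

```bash
python3 -c "
from h import *
wc('w8')
im=env.read_camera('scene'); cv2.imwrite('pics/s8.png',cv2.resize(im[160:230,190:280,::-1],None,fx=8,fy=8,interpolation=cv2.INTER_CUBIC))
"
```

```text
7.85 [488.8  72.1  -1.5] [-3.02 -3.23  0.22]
```

View pics/w8.png

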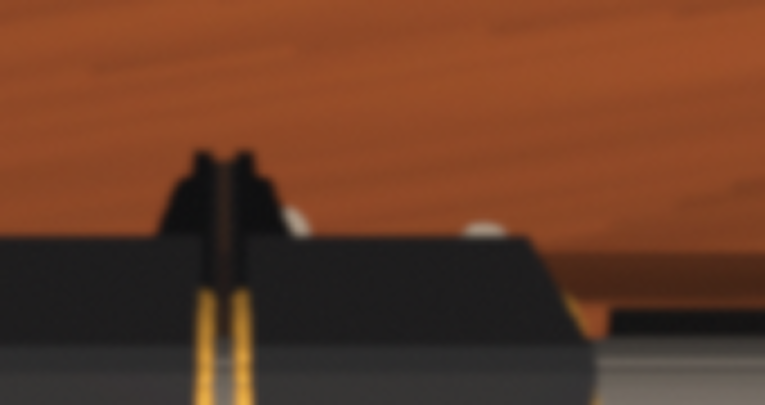

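View pics/s8.png

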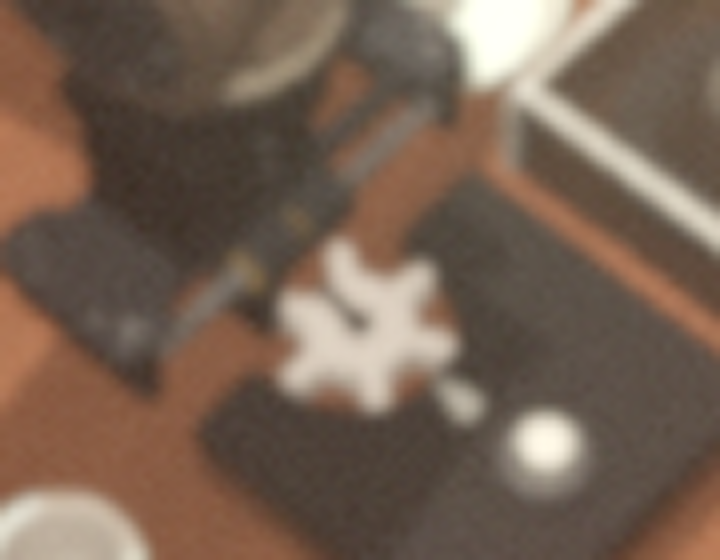

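Emit:
drive_tool(commands=[{"dx": 1, "dy": 5, "dz": -2, "yaw": 0}, {"dx": 0, "dy": 0, "dz": 0, "yaw": 0}])

```text
t: 8.12
eef_pos: [490.2, 76.9, -3.6]
tcp_rot: [3.142, -0.0, 2.981]
ft_force: [-2.1, -1.4, -0.0]
opening: 0.007
```

Emit:
drive_tool(commands=[{"dx": 1, "dy": 5, "dz": 0, "yaw": 0}, {"dx": 0, "dy": 0, "dz": 0, "yaw": 0}])

```text
t: 8.28
eef_pos: [491.7, 82.1, -3.4]
tcp_rot: [3.141, 0.001, 2.981]
ft_force: [0.2, -0.4, -0.2]
opening: 0.001
```

```bash
cat >> h.py <<'E'
def sc(f):
    s=env.state();print(s["t"],s["eef_pos"].round(1),s["ft_force"].round(2))
    im=env.read_camera('scene'); cv2.imwrite(f'pics/{f}.png',cv2.resize(im[160:230,190:280,::-1],None,fx=8,fy=8,interpolation=cv2.INTER_CUBIC))
E
python3 -c "
from h import *
sc('s9')"
```

```text
8.2833 [491.7  82.1  -3.4] [ 0.17 -0.44 -0.16]
```

View pics/s9.png

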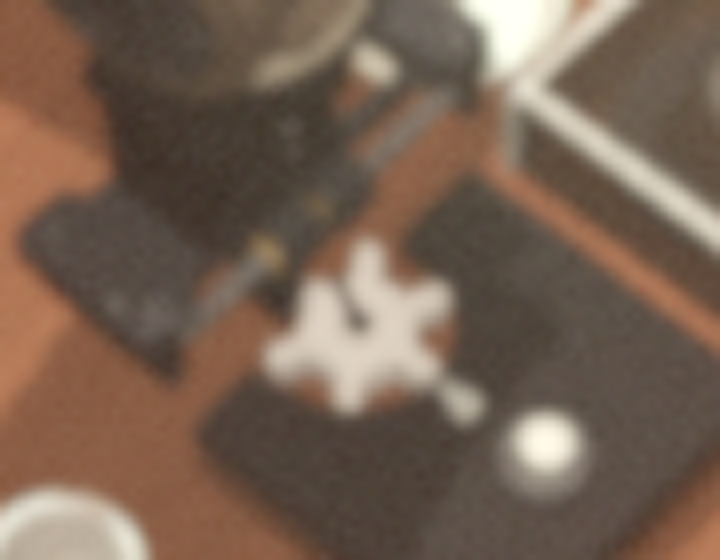

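Emit:
drive_tool(commands=[{"dx": 1, "dy": 5, "dz": 0, "yaw": 0}, {"dx": 0, "dy": 0, "dz": 0, "yaw": 0}])

```text
t: 8.5
eef_pos: [492.6, 87.2, -3.4]
tcp_rot: [3.141, 0.0, 2.981]
ft_force: [-0.8, 0.0, -0.1]
opening: 0.008
```

Emit:
drive_tool(commands=[{"dx": 0, "dy": 4, "dz": 0, "yaw": 0}, {"dx": 0, "dy": 0, "dz": 0, "yaw": 0}])

```text
t: 8.67
eef_pos: [492.7, 91.2, -3.3]
tcp_rot: [3.141, 0.001, 2.981]
ft_force: [-0.2, 0.7, 0.3]
opening: 0.005
```

```bash
python3 -c "
from h import *
sc('s10')"
```

```text
8.6667 [492.7  91.2  -3.3] [-0.21  0.7   0.28]
```

View pics/s10.png

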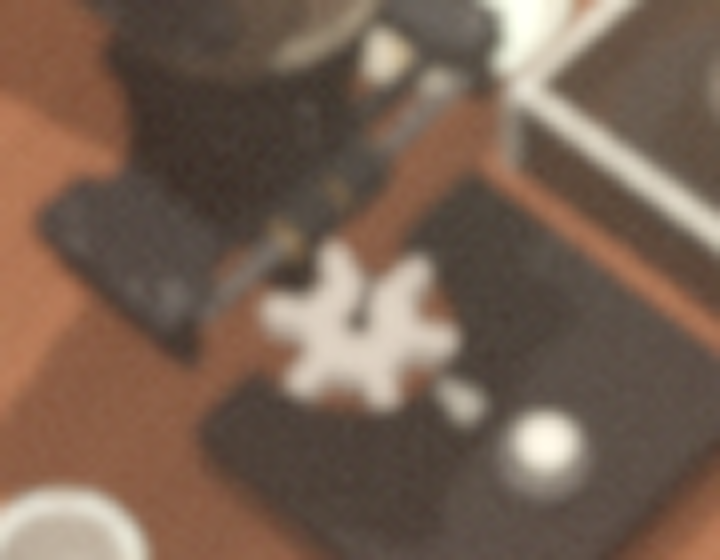

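Emit:
drive_tool(commands=[{"dx": -16, "dy": 2, "dz": 0, "yaw": 0}, {"dx": -3, "dy": -19, "dz": 0, "yaw": 0}, {"dx": -3, "dy": -17, "dz": 0, "yaw": 0}, {"dx": 16, "dy": -2, "dz": 0, "yaw": 0}, {"dx": 0, "dy": 0, "dz": 0, "yaw": 0}])

```text
t: 9.13
eef_pos: [488.7, 53.7, -3.1]
tcp_rot: [3.141, 0.003, 2.979]
ft_force: [0.0, -0.9, -0.1]
opening: 0.004
```

Emit:
drive_tool(commands=[{"dx": 1, "dy": 6, "dz": 0, "yaw": 0}, {"dx": 1, "dy": 6, "dz": 0, "yaw": 0}, {"dx": 1, "dy": 6, "dz": 0, "yaw": 0}, {"dx": 0, "dy": 0, "dz": 0, "yaw": 0}])

```text
t: 9.47
eef_pos: [488.0, 74.0, -3.6]
tcp_rot: [-3.141, -0.002, 2.982]
ft_force: [-3.0, -2.9, -0.2]
opening: 0.006
```

Emit:
drive_tool(commands=[{"dx": 1, "dy": 5, "dz": 0, "yaw": 0}, {"dx": 1, "dy": 5, "dz": 0, "yaw": 0}, {"dx": 0, "dy": 0, "dz": 0, "yaw": 0}])

```text
t: 9.72
eef_pos: [491.5, 83.7, -3.4]
tcp_rot: [3.141, 0.001, 2.982]
ft_force: [0.8, 0.4, -0.3]
opening: 0.003
```

Emit:
drive_tool(commands=[{"dx": 1, "dy": 4, "dz": 0, "yaw": 0}, {"dx": 0, "dy": 4, "dz": 0, "yaw": 0}, {"dx": 0, "dy": 0, "dz": 0, "yaw": 0}])

```text
t: 9.97
eef_pos: [492.6, 91.3, -3.4]
tcp_rot: [3.141, 0.001, 2.981]
ft_force: [-0.6, -0.2, 0.5]
opening: 0.003
```

```bash
python3 -c "
from h import *
sc('s11')"
```

```text
9.9667 [492.6  91.3  -3.4] [-0.59 -0.21  0.49]
```

View pics/s11.png

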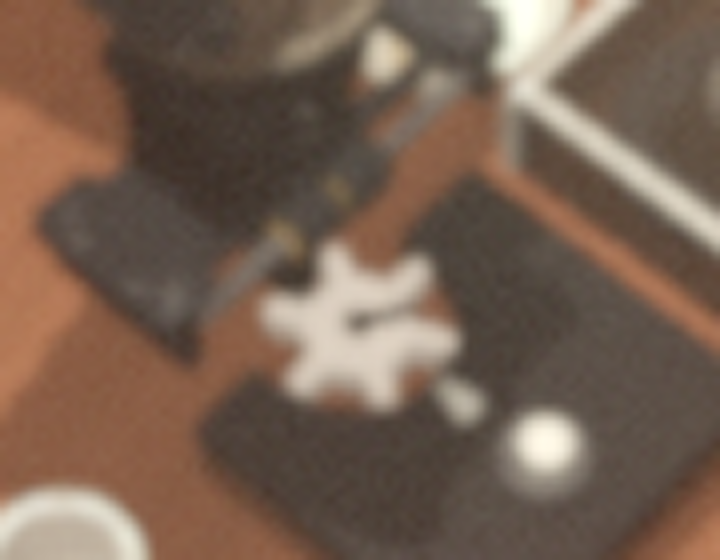

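Click two is done: in the crop the bar now points right at about (410,308), one click short of the index at (460,400). I'll repeat the same stroke.

Emit:
drive_tool(commands=[{"dx": -16, "dy": 2, "dz": 0, "yaw": 0}, {"dx": -3, "dy": -19, "dz": 0, "yaw": 0}, {"dx": -3, "dy": -17, "dz": 0, "yaw": 0}, {"dx": 16, "dy": -2, "dz": 0, "yaw": 0}, {"dx": 0, "dy": 0, "dz": 0, "yaw": 0}])

```text
t: 10.43
eef_pos: [488.6, 53.6, -3.2]
tcp_rot: [3.141, 0.003, 2.979]
ft_force: [-0.5, -0.1, -0.2]
opening: 0.005
```

Emit:
drive_tool(commands=[{"dx": 1, "dy": 6, "dz": 0, "yaw": 0}, {"dx": 1, "dy": 6, "dz": 0, "yaw": 0}, {"dx": 1, "dy": 6, "dz": 0, "yaw": 0}, {"dx": 0, "dy": 0, "dz": 0, "yaw": 0}])

```text
t: 10.77
eef_pos: [488.0, 74.0, -3.7]
tcp_rot: [-3.141, -0.002, 2.982]
ft_force: [-2.2, -3.0, -0.2]
opening: 0.003
```

Emit:
drive_tool(commands=[{"dx": 1, "dy": 5, "dz": 0, "yaw": 0}, {"dx": 1, "dy": 5, "dz": 0, "yaw": 0}, {"dx": 0, "dy": 0, "dz": 0, "yaw": 0}])

```text
t: 11.02
eef_pos: [491.5, 83.7, -3.4]
tcp_rot: [3.141, 0.001, 2.982]
ft_force: [0.0, -0.2, 0.4]
opening: 0.004
```

Emit:
drive_tool(commands=[{"dx": 1, "dy": 4, "dz": 0, "yaw": 0}, {"dx": 0, "dy": 4, "dz": 0, "yaw": 0}, {"dx": 0, "dy": 0, "dz": 0, "yaw": 0}])

```text
t: 11.27
eef_pos: [492.6, 91.3, -3.4]
tcp_rot: [3.141, 0.001, 2.981]
ft_force: [0.4, 0.1, 0.1]
opening: 0.006
```

```bash
python3 -c "
from h import *
sc('s12')"
```

```text
11.2667 [492.6  91.3  -3.4] [0.4  0.14 0.08]
```

View pics/s12.png

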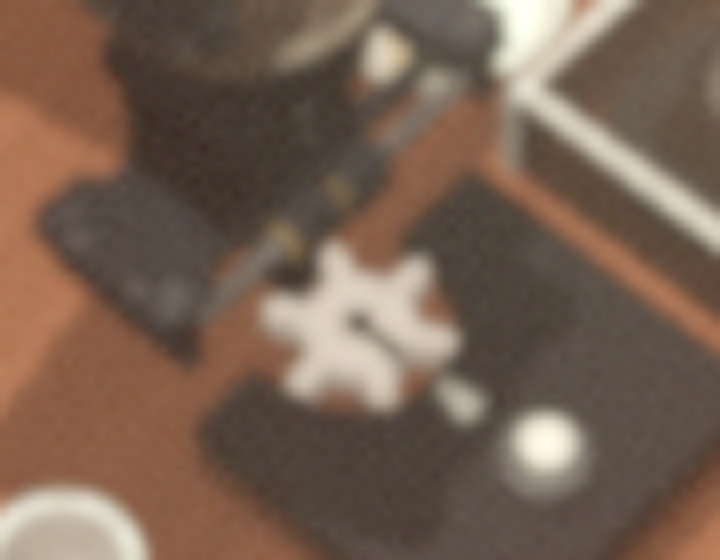

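Emit:
drive_tool(commands=[{"dx": -18, "dy": 2, "dz": 0, "yaw": 0}, {"dx": 0, "dy": 0, "dz": 30, "yaw": 0}, {"dx": 0, "dy": 0, "dz": 35, "yaw": 0}, {"dx": 0, "dy": 0, "dz": 35, "yaw": 0}, {"dx": 15, "dy": -2, "dz": 0, "yaw": 0}])

```text
t: 11.73
eef_pos: [490.0, 91.0, 102.1]
tcp_rot: [3.14, 0.007, 2.981]
ft_force: [1.6, 0.1, 1.0]
opening: 0.005
```

Emit:
drive_tool(commands=[{"dx": 35, "dy": -4, "dz": 0, "yaw": 0}, {"dx": 35, "dy": -4, "dz": 0, "yaw": 0}, {"dx": 35, "dy": -4, "dz": 0, "yaw": 0}, {"dx": 25, "dy": -3, "dz": 0, "yaw": 0}, {"dx": 0, "dy": 0, "dz": 0, "yaw": 0}])

```text
t: 12.15
eef_pos: [623.4, 74.7, 96.2]
tcp_rot: [3.141, 0.003, 2.98]
ft_force: [-0.5, 0.7, -0.7]
opening: 0.002
```

```bash
python3 -c "
from h import *
s=env.state();print(s['t'],s['eef_pos'].round(1))
c=cal('wrist');save('wrist','w13');sc('s13')
for q,z in dict(wheel_axis=42.5,bar_end=42.5,index_point=44,start_top=65).items():
  for n in('wrist','scene'):
    for r in env.place_of(q,n)[:1]: print(n,q,round(r['conf'],2),np.round(r['pixel'],1),back(n,r['pixel'],z).round(1))
"
```

```text
12.15 [623.4  74.7  96.2]
12.2 [620.8  75.1  95.8] [-0.41  1.23 -0.58]
wrist wheel_axis 0.92 [257.5  89.7] [520.9  89.9  42.5]
scene wheel_axis 0.64 [231.9 200.5] [520.6  81.9  42.5]
wrist bar_end 0.58 [256.2 116.9] [544.6  85.   42.5]
scene bar_end 0.62 [238.4 205.7] [547.5  77.3  42.5]
wrist index_point 0.7 [256.7 132.3] [559.1  83.1  44. ]
scene index_point 0.71 [243.8 206.5] [563.3  83.2  44. ]
wrist start_top 0.76 [258.9 198. ] [618.9  75.7  65. ]
scene start_top 0.6 [255.8 215.3] [615.7  67.4  65. ]
```

View pics/w13.png

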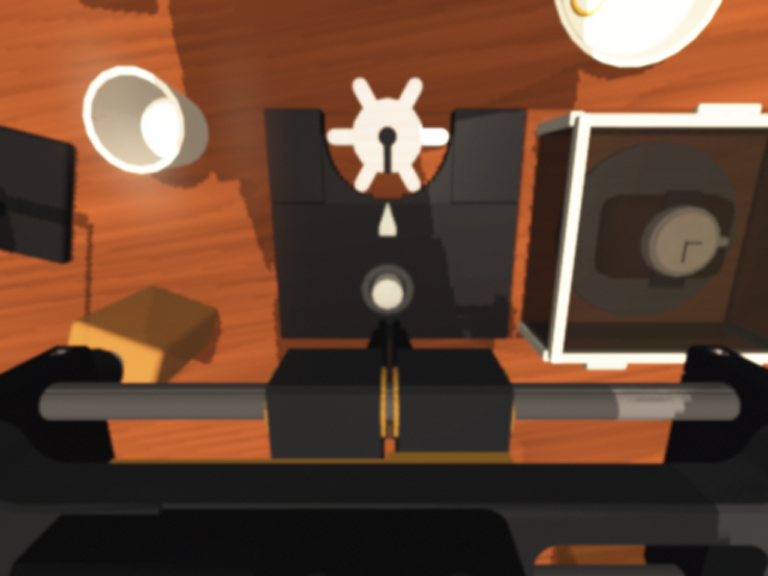

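View pics/s13.png

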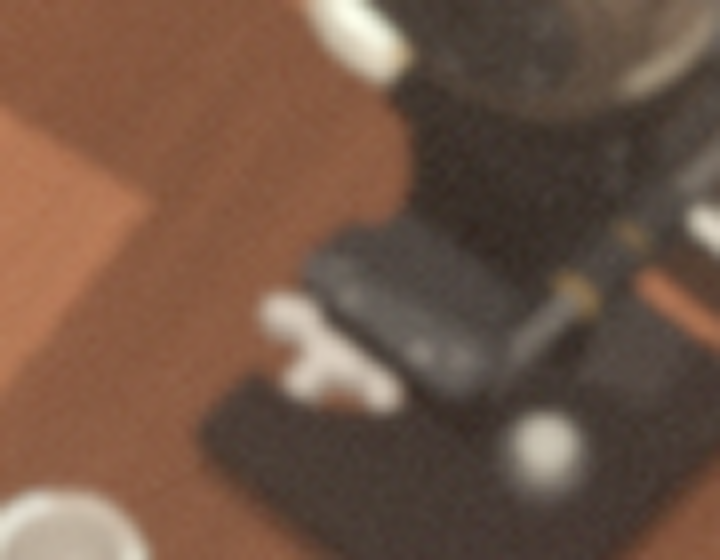

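Emit:
drive_tool(commands=[{"dx": -1, "dy": -1, "dz": -25, "yaw": 0}, {"dx": 0, "dy": 0, "dz": -15, "yaw": 0}, {"dx": 0, "dy": 0, "dz": 0, "yaw": 0}])

```text
t: 12.9
eef_pos: [616.6, 74.6, 54.0]
tcp_rot: [-3.141, -0.004, 2.981]
ft_force: [-0.1, -0.3, -0.7]
opening: 0.004
```

Emit:
drive_tool(commands=[{"dx": 0, "dy": 0, "dz": -10, "yaw": 0}, {"dx": 0, "dy": 0, "dz": -8, "yaw": 0}, {"dx": 0, "dy": 0, "dz": 0, "yaw": 0}])

```text
t: 13.15
eef_pos: [617.9, 74.6, 37.5]
tcp_rot: [-3.141, -0.001, 2.981]
ft_force: [0.1, -0.0, -0.2]
opening: 0.004
```

```bash
python3 -c "
from h import *
s=env.state();print(s['t'],s['eef_pos'].round(1),s['ft_force'].round(1))
save('wrist','w14');sc('s14')
"
```

```text
13.15 [617.9  74.6  37.5] [ 0.1 -0.  -0.2]
13.2 [618.2  74.6  38.2] [-0.49 -0.59  0.97]
```

View pics/w14.png

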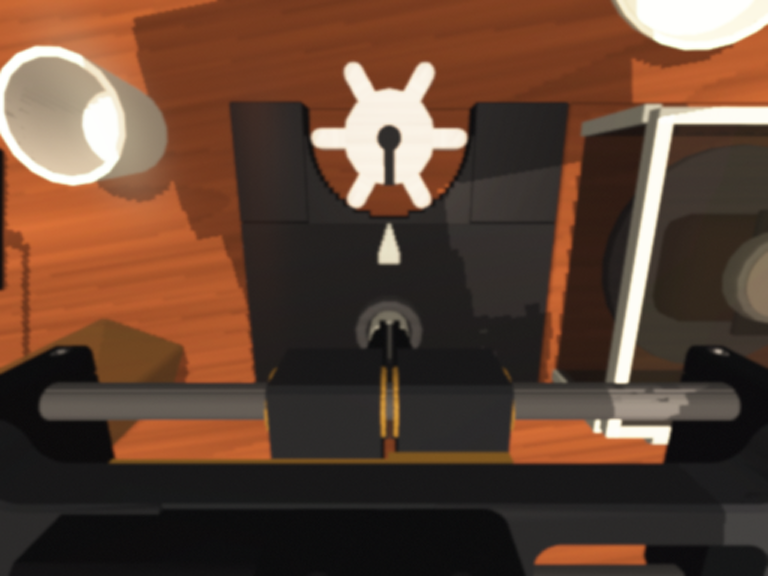

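View pics/s14.png

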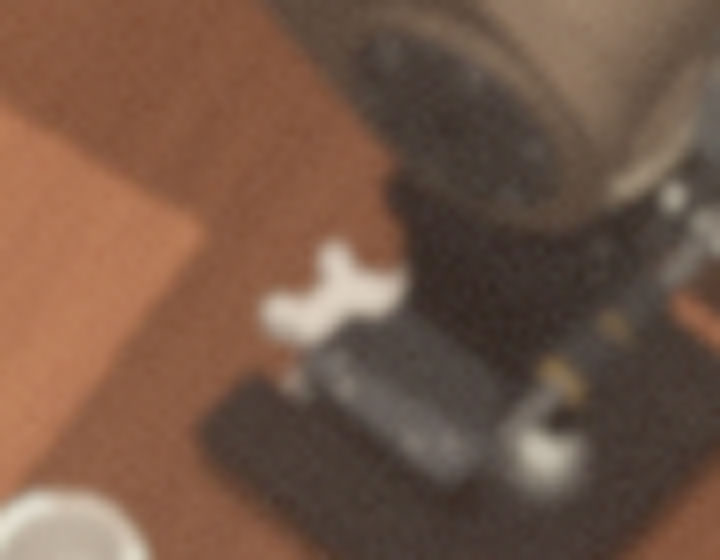

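Emit:
drive_tool(commands=[{"dx": -1, "dy": 0, "dz": -6, "yaw": 0}, {"dx": 0, "dy": 0, "dz": -3, "yaw": 0}, {"dx": 0, "dy": 0, "dz": 0, "yaw": 0}])

```text
t: 13.5
eef_pos: [617.0, 74.6, 29.0]
tcp_rot: [-3.142, -0.001, 2.981]
ft_force: [0.5, 1.3, -0.2]
opening: 0.001
```

Emit:
drive_tool(commands=[{"dx": 0, "dy": 0, "dz": -3, "yaw": 0}, {"dx": 0, "dy": 0, "dz": 0, "yaw": 0}])

```text
t: 13.67
eef_pos: [617.5, 74.6, 26.3]
tcp_rot: [3.141, 0.0, 2.981]
ft_force: [-0.3, 0.3, 1.5]
opening: 0.008
```

Emit:
drive_tool(commands=[{"dx": 0, "dy": 0, "dz": -2, "yaw": 0}, {"dx": 0, "dy": 0, "dz": 0, "yaw": 0}])

```text
t: 13.83
eef_pos: [617.5, 74.6, 24.5]
tcp_rot: [3.141, 0.0, 2.981]
ft_force: [-1.1, 0.9, 3.0]
opening: 0.001
```

Emit:
drive_tool(commands=[{"dx": 0, "dy": 0, "dz": -2, "yaw": 0}, {"dx": 0, "dy": 0, "dz": 0, "yaw": 0}])

```text
t: 14.0
eef_pos: [617.5, 74.6, 22.5]
tcp_rot: [3.141, 0.0, 2.981]
ft_force: [0.6, 0.0, 3.4]
opening: 0.005
```

Emit:
drive_tool(commands=[{"dx": 0, "dy": 0, "dz": -2, "yaw": 0}, {"dx": 0, "dy": 0, "dz": 0, "yaw": 0}])

```text
t: 14.17
eef_pos: [617.6, 74.6, 22.0]
tcp_rot: [3.141, 0.001, 2.981]
ft_force: [-3.2, -1.4, 14.8]
opening: 0.004
```

Emit:
drive_tool(commands=[{"dx": 0, "dy": 0, "dz": 0, "yaw": 0}, {"dx": 0, "dy": 0, "dz": 15, "yaw": 0}, {"dx": 0, "dy": 0, "dz": 30, "yaw": 0}, {"dx": 0, "dy": 0, "dz": 35, "yaw": 0}, {"dx": 0, "dy": 0, "dz": 30, "yaw": 0}])

```text
t: 14.58
eef_pos: [617.1, 74.6, 132.0]
tcp_rot: [-3.142, -0.0, 2.981]
ft_force: [-0.1, 0.3, -0.3]
opening: 0.007
```

Emit:
drive_tool(commands=[{"dx": 0, "dy": 0, "dz": 30, "yaw": 0}, {"dx": 0, "dy": 0, "dz": 30, "yaw": 0}, {"dx": 0, "dy": 0, "dz": 0, "yaw": 0}, {"dx": 0, "dy": 0, "dz": 0, "yaw": 0}, {"dx": 0, "dy": 0, "dz": 0, "yaw": 0}])

```text
t: 15.0
eef_pos: [616.8, 74.6, 189.7]
tcp_rot: [-3.141, -0.001, 2.981]
ft_force: [-0.4, -0.6, -0.4]
opening: 0.007
```

```bash
python3 -c "
from h import *
s=env.state();print(s['t'],s['eef_pos'].round(1),s['ft_force'].round(1))
save('wrist','w15');save('scene','s15')
"
```

```text
15.0 [616.8  74.6 189.7] [-0.4 -0.6 -0.4]
```

View pics/w15.png

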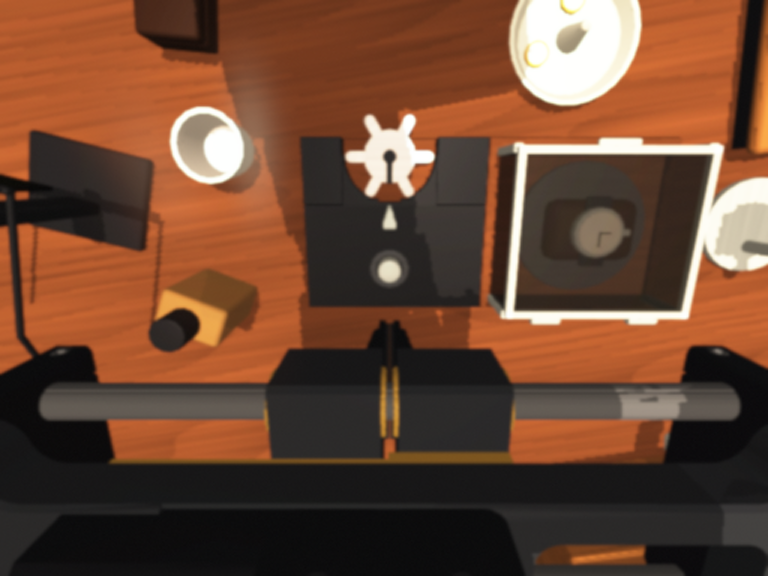

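View pics/s15.png

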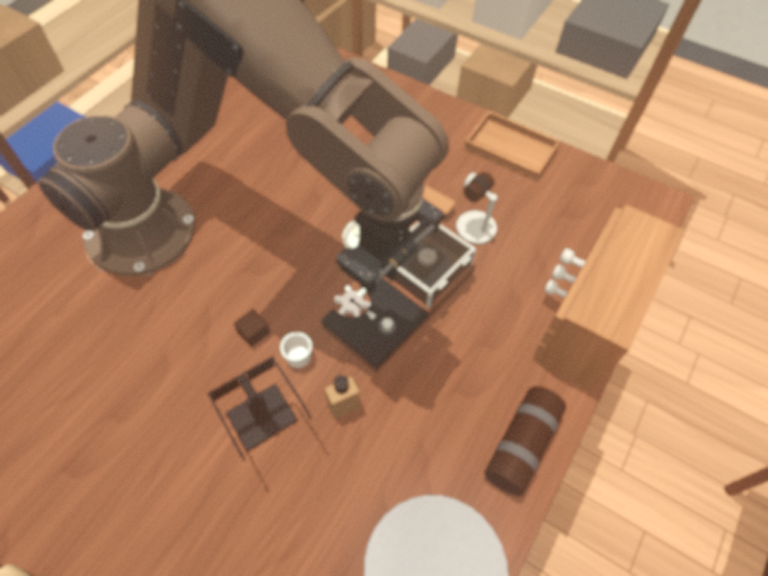

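The bar points at the index (wheel at (390,157), index at (390,210)), the button is up, and nothing looks shifted from the first pictures. I'm handing it in.

```bash
python3 -c "
from cell import env
print(env.job_done(), env.state()['t'])"
```

```text
the job is handed in; nothing more can be done
the job is handed in; nothing more can be done
```

I flicked the thumbwheel three clicks, pushing its front lobe toward the winder's left. I checked each click in the scene camera, and the raised bar came to rest pointing at the steel index. I then pressed the start button until it bottomed out: about 5 mm of travel with 15 N at the stop. I let it go, lifted clear, and handed the job in at about 15 s of the 48 s.

**Last checks:** The final wrist and scene pictures show the bar at the index, the button up and the lid shut. The winder and the bystanders in view look where they were at the start. The ring tray and clothes brush were partly hidden behind the arm or at the picture's edge. I compared these pictures by eye and did not re-measure the positions.

**What disagreed:**
- **Fingertip height:** the visible fingertips ended about 38 mm above the reported TCP height. My first three sweeps passed over the wheel without touching it. I then set the height from the pictures and the measured force, down to a reported z of about -3.7 mm, without touching the table.
- **Wheel position:** the cameras put the wheel's axis up to about 10 mm apart, so I confirmed the finger's position by contact with the wheel.
- **First move:** my first three move calls were refused as invalid input, because the rows left out zero values. Nothing moved until I sent complete rows.

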